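# Lock the wax pot in its stand, then unscrew its cap and hold it off

## Robot

A 6-joint arm with a two-finger parallel gripper is mounted at the origin on the work surface. World frame = base frame: x ahead of the robot, y to its left, z up, the work surface at z = 0. Lengths are in m, angles in rad, forces in N, time in s.
With the tool pointing down it reaches from about 0.4 to 0.825 m from the base axis. Payload 7 kg.
Tool frame: the origin (TCP) lies on the centre line of the jaws, within the pads' length; the fingertips stand tip_reach ahead of it and the grasp point (between the pads) is the TCP (tip_reach is the distance from the TCP to the fingertips, in m); z points along the fingers, y is the line along which they close (so a half turn about z gives the same grasp; the last joint's range is limited). The gripper opens to 88 mm and grips with 3 to 60 N. Pads are 19 mm wide; open, the fingers measure 130 mm over their backs; the gripper's body (78 mm by 193 mm) begins 47 mm behind the grasp point.
Start: joints at [1.463, 0.359, 0.012, 0, -1.224, -0.288], TCP at [0.26, 0.623, 0.246] pointing down, gripper open.
Joint ranges: [-3.07, 3.07], [-1.43, 2.12], [-1.02, 1.25], [-3.03, 1.67], [-3.05, -0], [-3.03, 3.03]. Speed limits (rad/s): [2.39, 2.39, 3.01, 3.14, 3.14, 3.14].

## Interface

Orientations are given as [roll, pitch, yaw] about the fixed x, y, z axes, in that order (R = Rz(yaw) Ry(pitch) Rx(roll)).
In Python, from station import get_state, grab_frame, calibration, job_done, find_in, mark_of, tip_reach gives the robot as it stands.
- The arm moves only by the shell command python3 -m handwheel 'ROWS' [OPENING] [FORCE]. ROWS is JSON, a list of rows, each an object with "delta_pos": the shift along the world's x, y, z in units of 30 mm (1.0 is 30 mm), a list of three; "dr": the turn, a rotation vector about the world's x, y, z in degrees, a list of three. In form: [{"delta_pos": [tx, ty, tz], "dr": [rx, ry, rz]}, ...]. A call has 1 to 10 rows; each row shifts and turns the commanded pose from where the row before left it; what a row does not reach is not made up. A row lasts 1/10 s, in which the tool goes at most 50 mm and 8.59 degrees, less where a joint would pass 70% of its speed; a pose out of reach is approached as far as the arm can. A call is refused whole if a number of a shift passes 1 or a number of a turn 8.59, either way. A call with a gripper value outside its range is refused whole. OPENING is the closure, from -1 (fully open) to 1 (shut), set as the call begins (- or left out, the last holds). The fingers move at their own pace and stop on an object; FORCE is the grip in N (left out, the last holds). Time passes only in rows, so rows that do not move let the fingers close. It gives the time, the measured TCP pose, the force, the opening and the grip force at its end, in the units of the state.
- get_state(): the state, without advancing time (a new reading comes with each control period).
- grab_frame(name): name is "scene" or "top" or "wrist"; returns the picture (480x640x3 uint8, red, green, blue); there is no depth.
- calibration(name): a dict with "fx", "fy", "cx", "cy" (pixels), "extrinsics" (4x4, takes a point from world to camera coordinates). Camera axes: x right, y down, z forward; pixel columns grow to the right and rows downward; lengths in m; the calibration is good to about 2 mm. A picture is of the moment at which its call begins: read the wrist's pose just before it. calibration takes no time and is no camera call; for the wrist camera it gives the pose at the moment of the call.
- job_done(): hands the job in; it is judged then, once.
Trained networks look in the newest picture that a camera, given by its name, has taken for a name from the list of things; names that differ only in an ending like _2 or _b are one class to them, and where a whole thing is asked for, a point or a joint stands for the part that bears it (a point fixed in the world has none). Each returns a list of dicts, best first, with "conf" (0 to 1); they miss things now and then, are a little off and sometimes report something else, mostly with a low value. They report only what shows in the picture. A call takes as long as a camera call. They do not tell look-alikes from the thing itself.
- find_in(camera, query): "location" ([column, row] in pixels, amid what is visible of it).
- mark_of(camera, query): "location" ([column, row] in pixels: a listed point, or the origin of a listed thing).
The state is a dict: "t": time; "q": joint angles; "qd": joint speeds; "joint_efforts": joint torques, N m; "eef_pos": TCP position; "ee_rot": TCP orientation; "force": force on the tool from outside, world axes, zero at the start; "moment": the same for the moment, N m; "width": finger opening in m; "gripper_force": force on a finger pad.
Only numpy, scipy, OpenCV 4.12 (cv2) and the standard library are available. Lean on these libraries where they do the work, as an engineer would, in place of code of your own. Each camera call takes 0.05 s, during which the arm holds its last target. There are 200 camera calls.

## Task

On the jeweller's bench, swing the yellow gate latch of the wax pot's stand fully shut, into its catch, so the pot is locked in. Then take off the pot's black screw cap: nobody knows whether its thread is right- or left-handed, so try to loosen it both ways, turn it about a quarter turn (80 degrees) the way that gives until it is free, and only then lift it. Finish still gripping the cap, holding it roughly level and still, about 8 cm higher than where it sat, with the latch left shut and the other things on the bench left where they are.

Things in the scene. Friction and masses are not known exactly. Their poses are not given: they have to be found in the camera images.
- stand: Fixed grey stand: plate 225 x 170 x 12 mm carrying an aluminium pot, 84 mm across, its shoulder 78 mm above the table; behind it a blue heater housing 60 mm deep, 120 wide, 115 high, its near face 78 mm from the pot's axis. Origin: on the pot's axis at table height; x points from pot to housing, y to its left, z up. The latch is on the -x side.
- latch (a joint): Angle (rad) of the yellow gate latch about its upright hinge. 0 = shut: the bar lies along the stand's -y, its tip in the catch, against a stop. Grows as the bar swings out (towards the stand's -x, clockwise from above), to 1.7 at most. Stays where it is left; friction under 1 N at the knob.
- latch_hinge (a point): Point on the latch's upright hinge axis, level with the grip height of the knob (75 mm above the table); it is 67 mm to -x and 50 mm to +y of the stand's origin. Fixed to the stand.
- latch_knob (a point): The latch's red upright round pin, 16 mm in diameter, free from 50 mm to 95 mm above the table, 95 mm from the hinge axis. The point is on its axis, 75 mm above the table. The pin can be pinched from above and led round in an arc, or pushed sideways.
- cap_center (a point): Centre of the loose black ribbed round screw cap: 52 mm across, 35 mm high, about 0.12 kg. At the start its rim sits on the pot's shoulder, 78 mm above the table, its centre at 95.5 mm, its top at 113 mm. A white line on its top points along its own x axis; at the start that is the stand's x axis within 0.04 rad.
- cap: The same cap; origin at the centre of its rim, z up. Coarse thread of hidden hand, which differs from run to run. The tightening way it turns at most about 0.12 rad, then is blocked and fingers slip round it. The other way it turns easily; turned 1.0 to 2.3 rad (best 1.4) it can be lifted straight off; before that it is held down with 1 to 3 mm of play. It need not rise as it turns.
- pot_mouth (a point): Centre of the top of the pot's brass neck, 104 mm above the table; fixed. The neck stands 26 mm above the shoulder. The cap covers it at the start.
- tray: Square steel tray 130 mm wide, 14 mm high; origin under its centre. Leave it alone.
- candle: Tea light, 39 mm across, 16 mm high, standing in the tray; origin under its centre. Leave it alone.
- mandrel: Upright brown cylinder with a steel foot, 52 mm across, 130 mm high; origin under its centre. Leave it alone.
- wax_ring: Blue wax ring lying flat, 26 mm across, 8 mm high, close to the +y side of the stand; origin under its centre. Leave it alone.
- wax_block: Blue wax block 55 x 30 x 20 mm, close to the -y side of the stand; origin under its centre. Leave it alone.
- bead_jar: Small amber jar with a white lid, 56 mm across, 65 mm high; origin under its centre. Leave it alone.
- carver: Steel wax carver lying flat, about 160 mm long, 9 mm thick; origin under its handle, 50 mm from its butt. Leave it alone.
Not all that is in view belongs to the job. There is more than one size of the cap; the job needs the middle-sized.

How it is judged:
By the outcome, as a careful person would: the job done as asked, in the order asked, and still so for the second after the job is handed in, while the arm keeps its last pose, push and grip.
It also fails if it takes over 61 s, if anything falls off the work surface, if the arm or the gripper's body presses on something with over 40 N, if the wrist force passes 120 N, or if a joint passes its speed limit or range.

## Working session

There is one attempt and no reset: what is moved stays moved. The work goes in short steps, Python scripts to look and compute and a shell command to move; the robot and the scene stay as the last step left them, time stands still between calls to the robot, and variables do not carry over. Pictures are saved under pics/ and viewed, at most 10 in all, crops included, and the job is handed in when it is done.

```bash
mkdir -p pics
cat > h.py <<'E'
import numpy as np, cv2
from station import *
def ray(cam,px,z,C=None):
    C=C or calibration(cam); E=np.array(C["extrinsics"]); R,t=E[:3,:3],E[:3,3]
    d=R.T@np.array([(px[0]-C["cx"])/C["fx"],(px[1]-C["cy"])/C["fy"],1]); o=-R.T@t
    return o+d*(z-o[2])/d[2]
def proj(cam,p,C=None):
    C=C or calibration(cam); E=np.array(C["extrinsics"]); c=E[:3,:3]@np.array(p)+E[:3,3]
    return np.array([C["fx"]*c[0]/c[2]+C["cx"],C["fy"]*c[1]/c[2]+C["cy"]])
def snap(cam,name):
    im=grab_frame(cam); cv2.imwrite(f"pics/{name}.png",im[:,:,::-1]); return im
E
python3 - <<'E'
from h import *
s=get_state();print(s["t"],s["eef_pos"],s["ee_rot"],s["width"],tip_reach)
for cam in("top","scene"):
    snap(cam,cam+"0")
    for n,z in(("cap_center",.0955),("latch_knob",.075),("latch_hinge",.075),("stand",0)):
        for d in mark_of(cam,n)[:4]: print(cam,n,np.round(d["location"]),round(d["conf"],2),np.round(ray(cam,d["location"],z),3))
E
```

```text
0.0 [0.26009644 0.62237068 0.2445857 ] [ 3.13986895e+00 -1.38706460e-04 -3.95934103e-01] 0.0877294690888237 0.019
top cap_center [324. 213.] 0.94 [ 0.651 -0.038  0.095]
top cap_center [424. 238.] 0.59 [ 0.592 -0.255  0.095]
top latch_knob [337. 272.] 0.61 [ 0.522 -0.064  0.075]
top latch_hinge [301. 245.] 0.56 [0.583 0.015 0.075]
top latch_hinge [322. 212.] 0.15 [ 0.656 -0.034  0.075]
scene cap_center [331. 272.] 0.93 [ 0.647 -0.04   0.095]
scene cap_center [345. 232.] 0.8 [0.618 0.073 0.095]
scene cap_center [262. 359.] 0.69 [ 0.639 -0.285  0.095]
scene latch_knob [283. 264.] 0.67 [ 0.538 -0.065  0.075]
scene latch_hinge [323. 245.] 0.71 [0.586 0.027 0.075]
scene stand [335. 294.] 0.74 [ 0.656 -0.031  0.   ]
scene stand [363. 263.] 0.27 [0.667 0.08  0.   ]
```

View pics/top0.png

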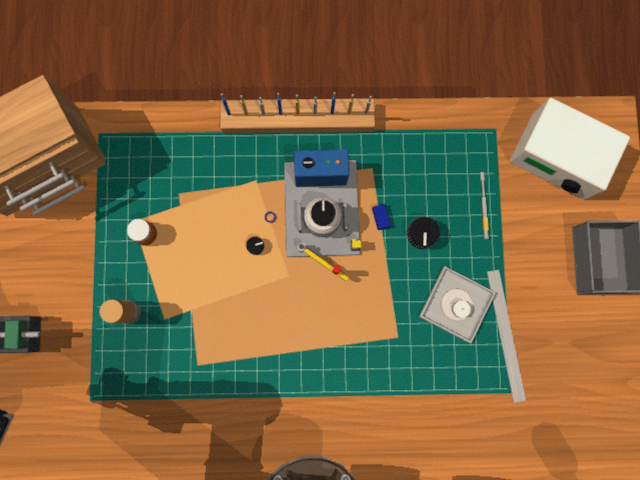

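View pics/scene0.png

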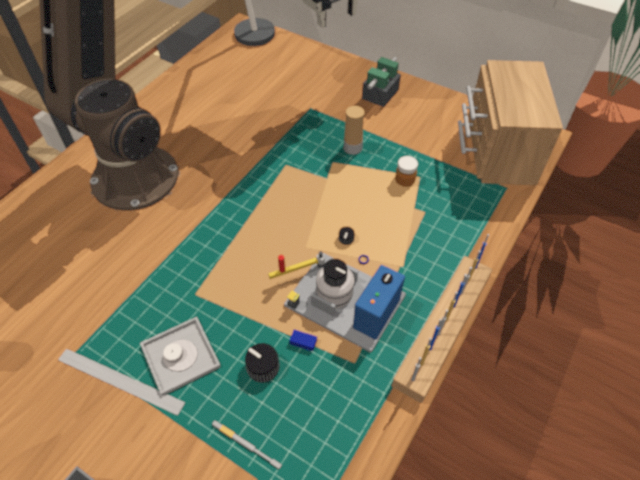

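The three caps in the top view are a small one at (255,245), the one on the pot at (323,212), and a large one at (424,233). The one on the pot is 52 mm, sits on the pot and has its line along x, so it is the middle size and the one I want. The latch is open about 30°, with its red knob at (337,270). I'll set off and confirm from close by.

```bash
R='{"delta_pos":[0.33,-0.95,0],"dr":[0,0,-4]}'
python3 -m handwheel '[{"delta_pos":[0.33,-0.95,0],"dr":[0,0,-4]},{"delta_pos":[0.33,-0.95,0],"dr":[0,0,-4]},{"delta_pos":[0.33,-0.95,0],"dr":[0,0,-4]},{"delta_pos":[0.33,-0.95,0],"dr":[0,0,-4]},{"delta_pos":[0.33,-0.95,0],"dr":[0,0,-4]},{"delta_pos":[0.33,-0.95,0],"dr":[0,0,-4]},{"delta_pos":[0.33,-0.95,0],"dr":[0,0,-4]},{"delta_pos":[0.33,-0.95,0],"dr":[0,0,-4]}]' -1 20
python3 -m handwheel '[{"delta_pos":[0.33,-0.95,0],"dr":[0,0,-4]},{"delta_pos":[0.33,-0.95,0],"dr":[0,0,-4]},{"delta_pos":[0.33,-0.95,0],"dr":[0,0,-4]},{"delta_pos":[0.33,-0.95,0],"dr":[0,0,-4]},{"delta_pos":[0.33,-0.95,0],"dr":[0,0,-4]},{"delta_pos":[0.33,-0.95,0],"dr":[0,0,-4]},{"delta_pos":[0.33,-0.95,0],"dr":[0,0,-4]},{"delta_pos":[0.33,-0.95,0],"dr":[0,0,-4]}]'
python3 -m handwheel '[{"delta_pos":[0.33,-0.95,0],"dr":[0,0,-4]},{"delta_pos":[0.33,-0.95,0],"dr":[0,0,-4]},{"delta_pos":[0.33,-0.95,0],"dr":[0,0,-4]},{"delta_pos":[0.33,-0.95,0],"dr":[0,0,-4]},{"delta_pos":[0.33,-0.95,0],"dr":[0,0,-4]},{"delta_pos":[0.33,-0.95,0],"dr":[0,0,-4]},{"delta_pos":[0.33,-0.95,0],"dr":[0,0,-4]},{"delta_pos":[0,0,0],"dr":[0,0,0]}]'
python3 - <<'E'
from h import *
s=get_state();print(s["t"],s["eef_pos"],s["ee_rot"],s["q"])
im=snap("wrist","w1");C=calibration("wrist")
for n,z in(("cap_center",.0955),("latch_knob",.075),("latch_hinge",.075),("stand",0),("latch",.05),("wax_block",0),("wax_ring",0)):
    for d in mark_of("wrist",n)[:3]: print(n,np.round(d["location"]),round(d["conf"],2),np.round(ray("wrist",d["location"],z,C),3))
E
```

```text
t: 1.3
eef_pos: [0.3397, 0.3936, 0.2458]
ee_rot: [-3.141, 0.0, -0.957]
force: [0.7, -0.0, 0.4]
width: 0.0878
gripper_force: 0.0
t: 2.1
eef_pos: [0.4189, 0.1656, 0.2459]
ee_rot: [-3.141, 0.001, -1.515]
force: [0.6, 0.1, -0.5]
width: 0.0877
gripper_force: 0.0
t: 2.9
eef_pos: [0.4885, -0.0351, 0.2455]
ee_rot: [-3.141, -0.0, -2.006]
force: [0.1, -0.2, -0.2]
width: 0.0876
gripper_force: 0.0
2.9 [ 0.48853282 -0.03512269  0.24551621] [-3.14146143e+00 -4.46943867e-04 -2.00649898e+00] [ 3.30920868e-01  5.01175014e-02 -3.84408698e-01  4.55202702e-04
 -1.13648570e+00 -7.66815074e-01]
cap_center [156. 304.] 0.68 [ 0.652 -0.03   0.096]
cap_center [294. 362.] 0.66 [0.567 0.074 0.096]
cap_center [90. 42.] 0.58 [ 0.586 -0.231  0.096]
latch_knob [264. 210.] 0.67 [ 0.531 -0.063  0.075]
stand [191. 268.] 0.78 [ 0.655 -0.031  0.   ]Traceback (most recent call last):
  File "<stdin>", line 5, in <module>
ValueError: it knows: bead_jar, candle, cap, cap_center, carver, latch_hinge, latch_knob, mandrel, pot_mouth, stand, tray, wax_block, wax_ring
```

View pics/w1.png

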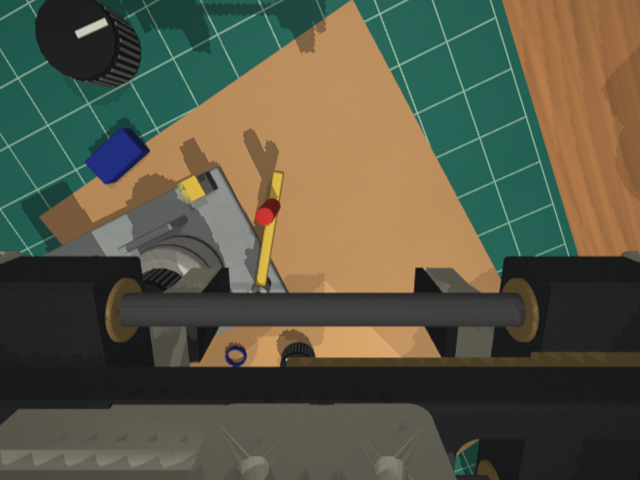

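The wrist view shows the red knob at (265,214), the bar from the hinge (261,288) to its tip (278,173), the catch at (190,188), and the stand's front corner at (217,167). The cap on the pot is at (156,290) and is clearly smaller than the big one at (88,38). Now I'll work out the stand's yaw and the arc.

Run:
```python
from h import *
a,b,c=[ray("wrist",p,.012)for p in((217,167),(287,293),(45,242))]
print(a,b,c)
print("yaw -x edge",np.degrees(np.arctan2(*(b-a)[1::-1]))-90,"-y edge",np.degrees(np.arctan2(*(c-a)[1::-1])))
print("knob top",ray("wrist",(265,217),.095),"catch",ray("wrist",(190,188),.05))
t=[ray("top",p,.012)for p in((286,256),(360,255),(286,163))];print(t)
tp=[ray("top",p,.115)for p in((294,153),(348,151))];d=tp[0]-tp[1];print("housing yaw",np.degrees(np.arctan2(d[1],d[0]))-90)
o=np.array([.6515,-.034])
k=np.array([.530,-.063])
for y in(-4,-2,0,2,4):
    r=np.radians(y);R=np.array([[np.cos(r),-np.sin(r)],[np.sin(r),np.cos(r)]])
    h=o+R@[-.067,.05]; v=k-h
    print(y,"hinge",h.round(4),"len",np.linalg.norm(v).round(4),"ang",(y-90-np.degrees(np.arctan2(v[1],v[0]))).round(1),"shut",(o+R@[-.067,-.045]).round(4))
```

```text
[ 0.56941548 -0.11464139  0.012     ] [0.56551913 0.04201415 0.012     ] [ 0.77886216 -0.1221342   0.012     ]
yaw -x edge 1.424771605461416 -y edge -2.048843196310303
knob top [ 0.52871179 -0.05725503  0.095     ] catch [ 0.59086549 -0.10599616  0.05      ]
[array([0.56618043, 0.04945346, 0.012     ]), array([ 0.5660801, -0.121211 ,  0.012    ]), array([0.7861888 , 0.04743535, 0.012     ])]
housing yaw 1.4985074417226798
-4 hinge [0.5882 0.0206] len 0.1018 ang 30.8 shut [ 0.5815 -0.0742]
-2 hinge [0.5863 0.0183] len 0.0989 ang 32.7 shut [ 0.583  -0.0766]
0 hinge [0.5845 0.016 ] len 0.096 ang 34.6 shut [ 0.5845 -0.079 ]
2 hinge [0.5828 0.0136] len 0.0931 ang 36.6 shut [ 0.5861 -0.0813]
4 hinge [0.5812 0.0112] len 0.0901 ang 38.6 shut [ 0.5878 -0.0836]
```

```bash
python3 -m handwheel '[{"delta_pos":[0.46,-0.3,-0.7],"dr":[0,0,-3.3]},{"delta_pos":[0.46,-0.3,-0.7],"dr":[0,0,-3.3]},{"delta_pos":[0.46,-0.3,-0.7],"dr":[0,0,-3.3]},{"delta_pos":[0,0,-0.5],"dr":[0,0,0]},{"delta_pos":[0,0,-0.4],"dr":[0,0,0]},{"delta_pos":[0,0,0],"dr":[0,0,0]}]' 0.1 15
python3 - <<'E'
from h import *
snap("wrist","w2");s=get_state();print(s["t"],s["eef_pos"],s["ee_rot"])
for z in(.075,.095): print(proj("wrist",(*s["eef_pos"][:2],z)))
for d in mark_of("wrist","latch_knob")[:2]: print(d,ray("wrist",d["location"],.075))
E
```

```text
t: 3.75
eef_pos: [0.5282, -0.0592, 0.1541]
ee_rot: [3.139, -0.002, -2.173]
force: [-0.0, -0.2, -0.6]
width: 0.0454
gripper_force: 0.0
3.8 [ 0.5289202  -0.05918486  0.1553301 ] [ 3.14090443e+00 -8.84802797e-04 -2.17283370e+00]
[322.38409676 248.37975071]
[322.50131481 258.26474712]
{'location': [317.1, 249.9], 'conf': 0.92} [ 0.53312252 -0.06007261  0.075     ]
```

View pics/w2.png

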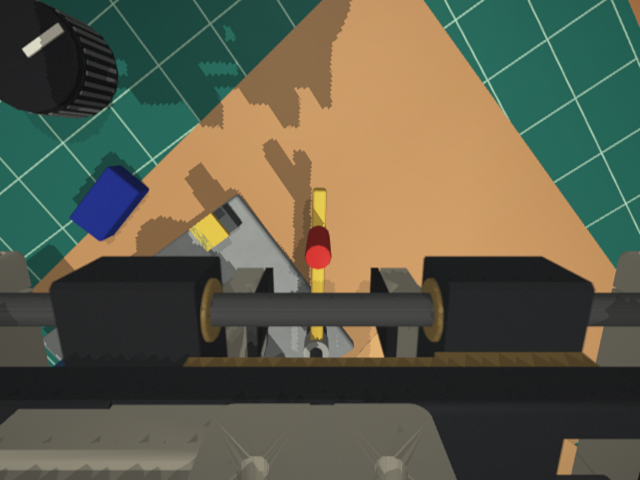

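The knob top at (318,258) lies within a few mm of the centre of the jaws, so I'll go down and pinch it.

```bash
python3 -m handwheel '[{"delta_pos":[0.1,-0.03,-0.8],"dr":[0,0,0]},{"delta_pos":[0,0,-0.8],"dr":[0,0,0]},{"delta_pos":[0,0,-0.8],"dr":[0,0,0]},{"delta_pos":[0,0,0],"dr":[0,0,0]}]'
python3 -m handwheel '[{"delta_pos":[0,0,0],"dr":[0,0,0]},{"delta_pos":[0,0,0],"dr":[0,0,0]},{"delta_pos":[0,0,0],"dr":[0,0,0]},{"delta_pos":[0,0,0],"dr":[0,0,0]},{"delta_pos":[0,0,0],"dr":[0,0,0]}]' 1 10
python3 - <<'E'
from h import *
s=get_state();p=s["eef_pos"];print(s["t"],p,s["ee_rot"],s["width"],s["force"],s["gripper_force"])
h=np.array([.5845,.016]);v=p[:2]-h;L=np.hypot(*v);a=np.arctan2(v[1],v[0]);print(L,np.degrees(a))
q=p[:2]
for f in np.linspace(a,np.radians(-88),8)[1:]:
    n=h+.095*np.array([np.cos(f),np.sin(f)]);print(((n-q)/.03).round(3));q=n
print(np.degrees(-1.536-a)/7)
E
```

```text
t: 4.25
eef_pos: [0.5309, -0.0605, 0.0821]
ee_rot: [3.139, -0.002, -2.174]
force: [-0.2, 0.3, -0.8]
width: 0.0392
gripper_force: 0.0
t: 4.75
eef_pos: [0.5331, -0.0605, 0.0847]
ee_rot: [-3.14, 0.001, -2.174]
force: [-1.1, 0.5, 6.3]
width: 0.0157
gripper_force: 10.0
4.75 [ 0.5331417  -0.06052754  0.08470127] [-3.14001354e+00  1.25211977e-03 -2.17388766e+00] 0.015667580842502533 [-1.11299294  0.51300412  6.34141954] 10.00286489725113
0.09216365852043935 -123.86590405434349
[ 0.189 -0.226]
[ 0.254 -0.125]
[ 0.264 -0.102]
[ 0.272 -0.078]
[ 0.278 -0.053]
[ 0.282 -0.028]
[ 0.283 -0.003]
5.122798103178433
```

```bash
python3 -m handwheel '[{"delta_pos":[0.19,-0.16,0.08],"dr":[0,0,5]},{"delta_pos":[0.25,-0.13,0],"dr":[0,0,5]},{"delta_pos":[0.26,-0.10,0],"dr":[0,0,5]},{"delta_pos":[0.27,-0.08,0],"dr":[0,0,5]},{"delta_pos":[0.28,-0.05,0],"dr":[0,0,5]},{"delta_pos":[0.28,-0.03,0],"dr":[0,0,5]},{"delta_pos":[0.2,0,0],"dr":[0,0,3]},{"delta_pos":[0,0,0],"dr":[0,0,0]}]'
python3 -m handwheel '[{"delta_pos":[0.1,0,0],"dr":[0,0,0]},{"delta_pos":[0.1,0,0],"dr":[0,0,0]},{"delta_pos":[0,0,0],"dr":[0,0,0]}]'
```

```text
t: 5.55
eef_pos: [0.5842, -0.0772, 0.0856]
ee_rot: [3.141, -0.0, -1.598]
force: [-0.3, -0.1, -1.6]
width: 0.0151
gripper_force: 10.0
t: 5.85
eef_pos: [0.5868, -0.0776, 0.0854]
ee_rot: [3.135, -0.001, -1.601]
force: [-10.6, 1.1, 5.1]
width: 0.0157
gripper_force: 10.0
```

The latch is against its stop, with a 10 N reaction. I'll release, rise and look.

```bash
python3 -m handwheel '[{"delta_pos":[0,0,0],"dr":[0,0,0]},{"delta_pos":[0,0,0],"dr":[0,0,0]},{"delta_pos":[0,0,0],"dr":[0,0,0]}]' 0.1
python3 -m handwheel '[{"delta_pos":[0,0,0.8],"dr":[0,0,0]},{"delta_pos":[0,0,1],"dr":[0,0,0]},{"delta_pos":[0,0,1],"dr":[0,0,0]},{"delta_pos":[0,0,1],"dr":[0,0,0]},{"delta_pos":[0,0,1],"dr":[0,0,0]},{"delta_pos":[0,0,0],"dr":[0,0,0]}]' -1
python3 - <<'E'
from h import *
im=snap("wrist","w3");C=calibration("wrist");s=get_state();print(s["t"],s["eef_pos"],s["ee_rot"],s["width"],s["q"])
for n,z in(("cap_center",.0955),("latch_knob",.075),("latch_hinge",.075),("stand",0)):
    for d in mark_of("wrist",n)[:2]: print(n,np.round(d["location"]),round(d["conf"],2),np.round(ray("wrist",d["location"],z,C),4))
E
```

```text
t: 6.15
eef_pos: [0.5911, -0.077, 0.0864]
ee_rot: [-3.14, 0.0, -1.599]
force: [0.0, -1.0, -0.0]
width: 0.0342
gripper_force: 0.0
t: 6.75
eef_pos: [0.593, -0.0771, 0.2352]
ee_rot: [-3.133, 0.0, -1.598]
force: [0.3, 0.2, 0.7]
width: 0.0821
gripper_force: 0.0
6.8 [ 0.59188708 -0.07686182  0.23274495] [-3.13581559e+00  8.97951662e-04 -1.59840335e+00] 0.0851011474686622 [ 1.98284613e-01  2.36606760e-01 -1.90258829e-01  4.61302296e-04
 -1.13809937e+00 -2.26086438e-01]
cap_center [253. 281.] 0.56 [ 0.6519 -0.0331  0.0955]
latch_knob [331. 220.] 0.94 [ 0.585  -0.0782  0.075 ]
stand [269. 246.] 0.72 [ 0.6521 -0.034   0.    ]
```

View pics/w3.png

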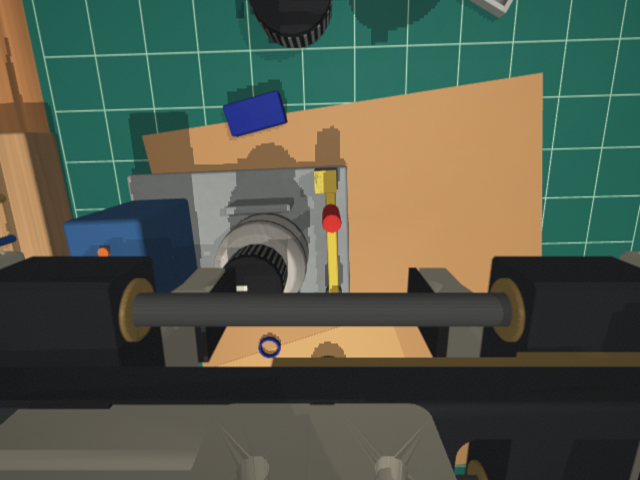

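The latch bar at (333,260)–(325,185) is parallel to the stand's edge, its tip is in the catch, and the knob is at the predicted shut position. Next I'll move over the pot's cap and confirm it in a crop.

```bash
python3 -m handwheel '[{"delta_pos":[0.5,0.36,-0.5],"dr":[0,0,0]},{"delta_pos":[0.5,0.36,-0.5],"dr":[0,0,0]},{"delta_pos":[0.5,0.36,-0.5],"dr":[0,0,0]},{"delta_pos":[0.5,0.36,-0.5],"dr":[0,0,0]},{"delta_pos":[0,0,-0.4],"dr":[0,0,0]},{"delta_pos":[0,0,0],"dr":[0,0,0]},{"delta_pos":[0,0,0],"dr":[0,0,0]}]' -0.6 20
python3 - <<'E'
from h import *
im=grab_frame("scene");s=get_state();print(s["t"],s["eef_pos"],s["ee_rot"],s["width"])
for n in("latch_knob","cap_center"):
  for d in mark_of("scene",n)[:2]: print(n,d)
cv2.imwrite("pics/s4.png",cv2.resize(im[200:400,220:420,::-1],(600,600),interpolation=2))
print(proj("scene",(.652,-.0335,.0955)))
E
```

```text
t: 7.7
eef_pos: [0.6497, -0.0343, 0.1575]
ee_rot: [3.14, -0.001, -1.598]
force: [0.0, -0.3, -1.0]
width: 0.0702
gripper_force: 0.0
7.75 [ 0.6500536  -0.0343153   0.15829888] [-3.14158350e+00 -2.66961389e-04 -1.59850545e+00] 0.07029925064332192
latch_knob {'location': [296.8, 277.6], 'conf': 0.73}
cap_center {'location': [335.3, 273.3], 'conf': 0.79}
cap_center {'location': [262.2, 364.1], 'conf': 0.74}
[334.11419729 271.33014221]
```

View pics/s4.png

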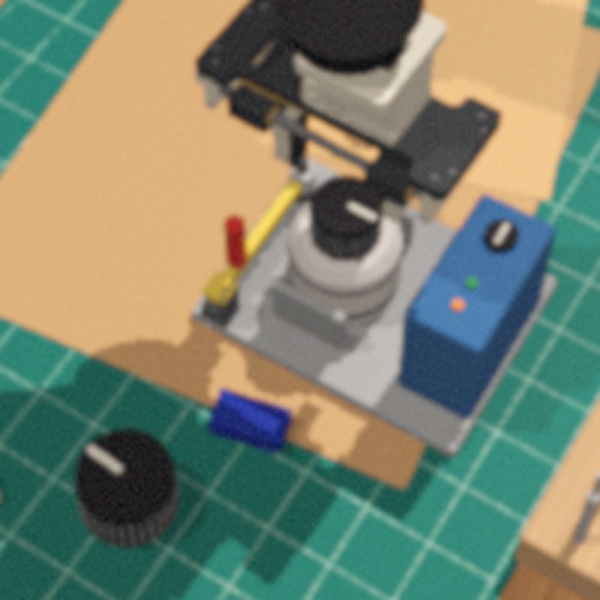

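The crop shows the middle cap on the pot at (345,215), the jaws centred above it, and the latch shut in its catch at (222,290). Going down to grip.

```bash
python3 -m handwheel '[{"delta_pos":[0.06,0.03,-0.7],"dr":[0,0,0]},{"delta_pos":[0,0,-0.7],"dr":[0,0,0]},{"delta_pos":[0,0,-0.45],"dr":[0,0,0]},{"delta_pos":[0,0,0],"dr":[0,0,0]}]'
python3 -m handwheel '[{"delta_pos":[0,0,0],"dr":[0,0,0]},{"delta_pos":[0,0,0],"dr":[0,0,0]},{"delta_pos":[0,0,0],"dr":[0,0,0]},{"delta_pos":[0,0,0],"dr":[0,0,0]},{"delta_pos":[0,0,0],"dr":[0,0,0]}]' 1 25
python3 -c "
from h import *
s=get_state();print(s['eef_pos'],s['moment'],s['q'][5])"
python3 -m handwheel '[{"delta_pos":[0,0,0],"dr":[0,0,4]},{"delta_pos":[0,0,0],"dr":[0,0,4]},{"delta_pos":[0,0,0],"dr":[0,0,4]},{"delta_pos":[0,0,0],"dr":[0,0,0]}]'
python3 -c "
from h import *
s=get_state();print(s['eef_pos'],s['moment'],s['q'][5])"
```

```text
t: 8.25
eef_pos: [0.6508, -0.0334, 0.101]
ee_rot: [3.139, -0.0, -1.599]
force: [-0.0, -0.5, 0.7]
width: 0.0698
gripper_force: 0.0
t: 8.75
eef_pos: [0.6527, -0.033, 0.1036]
ee_rot: [-3.14, 0.0, -1.598]
force: [-0.4, 0.1, 5.8]
width: 0.0518
gripper_force: 25.0
[ 0.65268307 -0.03296365  0.10359727] [0.2870453  0.34289044 0.02884965] -0.27513484629214413
t: 9.15
eef_pos: [0.6528, -0.0331, 0.1034]
ee_rot: [-3.14, -0.0, -1.389]
force: [-0.3, 0.2, 4.8]
width: 0.0517
gripper_force: 25.0
[ 0.65275023 -0.03306409  0.10341092] [ 0.04816736  0.00243583 -0.68769903] -0.06540792178475652
```

There is a reaction of −0.69 Nm at +12°, so that way is blocked. Trying the other way.

```bash
python3 -m handwheel '[{"delta_pos":[0,0,0],"dr":[0,0,-5]},{"delta_pos":[0,0,0],"dr":[0,0,-5]},{"delta_pos":[0,0,0],"dr":[0,0,-5]},{"delta_pos":[0,0,0],"dr":[0,0,-5]},{"delta_pos":[0,0,0],"dr":[0,0,-5]},{"delta_pos":[0,0,0],"dr":[0,0,0]}]'
python3 - <<'E'
from h import *
s=get_state();print(s['t'],s['eef_pos'],s['moment'],s['q'][5],s['ee_rot'])
im=grab_frame("scene")
cv2.imwrite("pics/s5.png",cv2.resize(im[230:310,290:380,::-1],(675,600),interpolation=2))
E
```

```text
t: 9.75
eef_pos: [0.6528, -0.033, 0.1034]
ee_rot: [-3.14, 0.0, -1.829]
force: [-0.5, -0.5, 6.0]
width: 0.0516
gripper_force: 25.0
9.75 [ 0.65281915 -0.03298468  0.10342257] [ 0.08384212 -0.05610053 -0.09077182] -0.5065046517390212 [-3.13983644e+00  3.35373284e-04 -1.82922614e+00]
```

View pics/s5.png

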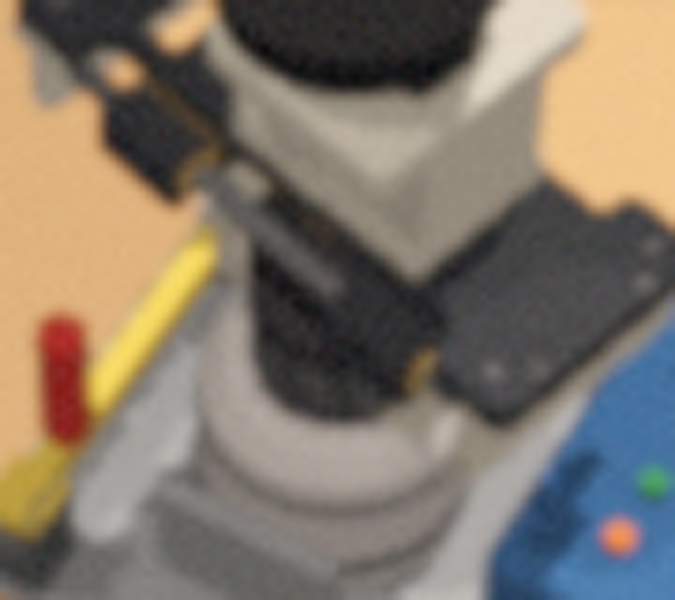

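Clockwise meets almost no torque (0.09 Nm), so the thread is left-handed. The cap is at about −0.32 rad; I'll continue by about −62° to reach −1.4.

```bash
python3 -m handwheel '[{"delta_pos":[0,0,0],"dr":[0,0,-6.2]},{"delta_pos":[0,0,0],"dr":[0,0,-6.2]},{"delta_pos":[0,0,0],"dr":[0,0,-6.2]},{"delta_pos":[0,0,0],"dr":[0,0,-6.2]},{"delta_pos":[0,0,0],"dr":[0,0,-6.2]},{"delta_pos":[0,0,0],"dr":[0,0,-6.2]},{"delta_pos":[0,0,0],"dr":[0,0,-6.2]},{"delta_pos":[0,0,0],"dr":[0,0,-6.2]},{"delta_pos":[0,0,0],"dr":[0,0,-6.2]},{"delta_pos":[0,0,0],"dr":[0,0,-6.2]}]'
python3 -m handwheel '[{"delta_pos":[0,0,0],"dr":[0,0,0]},{"delta_pos":[0,0,0],"dr":[0,0,0]}]'
python3 - <<'E'
from h import *
s=get_state();print(s['eef_pos'],s['moment'],s['q'][5],s['ee_rot'])
E
python3 -m handwheel '[{"delta_pos":[0,0,0.1],"dr":[0,0,0]},{"delta_pos":[0,0,0.1],"dr":[0,0,0]},{"delta_pos":[0,0,0.1],"dr":[0,0,0]},{"delta_pos":[0,0,0],"dr":[0,0,0]}]'
```

```text
t: 10.8
eef_pos: [0.6529, -0.033, 0.1034]
ee_rot: [-3.141, 0.002, -2.912]
force: [0.1, 0.2, 4.9]
width: 0.0516
gripper_force: 25.0
t: 11.0
eef_pos: [0.6529, -0.033, 0.1034]
ee_rot: [-3.141, 0.002, -2.907]
force: [0.3, 0.3, 5.7]
width: 0.0516
gripper_force: 25.0
[ 0.65285051 -0.03298275  0.10340844] [-0.04370168 -0.21224576 -0.1160758 ] -1.584246441491093 [-3.14107438e+00  1.76825914e-03 -2.90699940e+00]
t: 11.4
eef_pos: [0.6521, -0.033, 0.1117]
ee_rot: [-3.142, 0.0, -2.907]
force: [-0.6, -1.0, -2.0]
width: 0.052
gripper_force: 25.0
```

The cap is up 8 mm with only its weight on the wrist, so it is free. Lifting to 8 cm.

```bash
python3 -m handwheel '[{"delta_pos":[0,0,0.4],"dr":[0,0,0]},{"delta_pos":[0,0,0.4],"dr":[0,0,0]},{"delta_pos":[0,0,0.4],"dr":[0,0,0]},{"delta_pos":[0,0,0.4],"dr":[0,0,0]},{"delta_pos":[0,0,0.4],"dr":[0,0,0]},{"delta_pos":[0,0,0.35],"dr":[0,0,0]},{"delta_pos":[0,0,0],"dr":[0,0,0]},{"delta_pos":[0,0,0],"dr":[0,0,0]},{"delta_pos":[0,0,0],"dr":[0,0,0]}]'
python3 - <<'E'
from h import *
im=grab_frame("scene")
cv2.imwrite("pics/s6.png",cv2.resize(im[180:380,220:420,::-1],(600,600),interpolation=2))
E
```

```text
t: 12.3
eef_pos: [0.6516, -0.033, 0.1812]
ee_rot: [3.141, -0.001, -2.907]
force: [-0.4, -0.1, -2.2]
width: 0.0516
gripper_force: 25.0
```

View pics/s6.png

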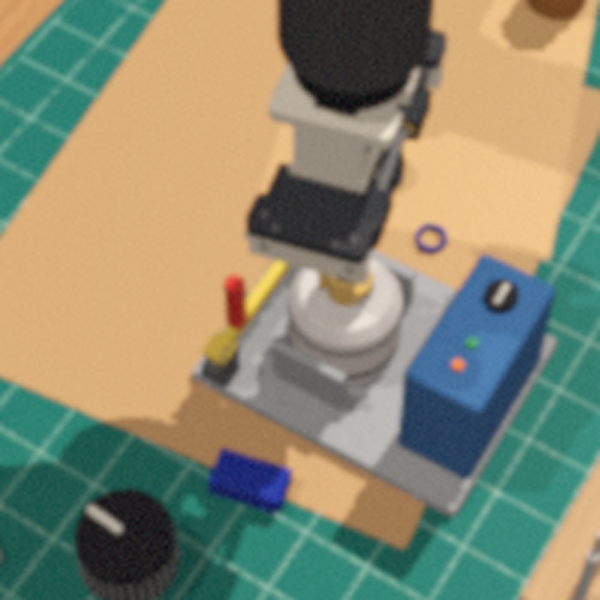

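The brass neck at (347,285) is bare and the jaws hold the cap (51.6 mm wide, 78 mm up). The latch is still in its catch at (222,348), and the ring and block are in place. Handing in.

```bash
python3 -c "
from station import *
print(job_done())"
```

```text
the job is handed in; nothing more can be done
None
```

The job is handed in: the latch is shut in its catch, and the cap, whose thread is left-handed, was turned about 80° clockwise until free and is held level about 7.8 cm above where it sat; I did not check every other bench item afterwards.

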